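# Turn the tea ball's drip dish to the mug and hold it ready

## Task

Lift the white drip dish by the wooden grip of its overhead handle, with the steel tea ball lying in its middle, turn it a quarter turn so that its pouring lip points along the board towards the mug, and bring the tip of the lip over the middle of the mug's mouth, a little above the rim. Keep the dish level and move gently so that the ball stays in the middle all the way; do not touch the ball and leave the mug and the honey jar where they stand. Finish while holding the dish there, still and level: do not put it down, let go or tip the ball in.

Things in the scene. Friction and masses are not known exactly. Their poses are not given: they have to be found in the camera images.
- dish_grip (a point): Centre of the wooden grip atop the drip dish's fixed arched handle, 88 mm above the dish's underside. The grip is a bar 64 mm long along the dish's y, 14 mm thick along x (pinch it across this, from above), 20 mm high. Axes are the dish's: x points from the middle out through the pouring lip, y along the grip, z up. The lip starts roughly across the board, towards the robot.
- dish_lip (a point): Tip of the dish's pouring lip, an open spout 30 mm wide: 90 mm from the dish's middle along its x, 19 mm above its underside, 69 mm below the grip's centre. Axes as the dish's.
- dish_middle (a point): Where the ball's centre is when the ball lies in the middle of the dish: on the dish's centre line, 26 mm above the underside, 62 mm below the grip's centre. Axes as the dish's.
- dish: The drip dish: white, round, 132 mm across, 29 mm high at the rim, about 0.3 kg with handle; origin at the centre of its underside. Its shallow hollow slopes 6 degrees to the middle, so the ball rolls if the dish tilts or speeds up too much. It stands on the board between mug and honey jar.
- tea_ball: Loose closed steel tea ball, 36 mm in diameter, about 45 g, lying in the middle of the dish; origin at its centre.
- mug_mouth (a point): Centre of the round mouth of the striped mug, at the height of its rim, 95 mm above the board. The mug is 84 mm across; its handle sticks out 33 mm more along the mug's -y, roughly away from the robot. The mug stands on the board at one end, left or right of the dish; z is up.
- mug: The same mug; origin on its underside, 17 mm off the round body's centre towards the handle.
- honey_mid (a point): Middle of the honey jar (glass with a white lid, 64 mm across, 97 mm high), which stands on the board at the other end from the mug.
- honey: The same honey jar, origin at the centre of its underside.
- board: Fixed flat wooden board, 130 x 400 mm, 12 mm thick, lying on the worktop; origin at the centre of its underside, y along its length. Wall cabinets and a hood hang about 0.45 m above the worktop just beyond it, so come in from the robot's side and stay low.

How it is judged (in metres and radians):
On the way:
1. the dish is lifted clear of the board in the fingers, the ball lying in its middle (z of dish in the frame of board above 0.035 m and contact force between the fingers and dish above 1 N and distance between tea_ball and dish_middle below 0.015 m and contact force between dish and board below 0.05 N), for 0.2 s.
At the end, for the whole second after the job is handed in: The fingers hold the dish at rest, level within 4 degrees, touching nothing else; lip tip within 25 mm of the mug mouth's middle seen from above, 12 to 100 mm above its rim; dish in line with the board within 15 degrees; ball within 10 mm of the dish's middle; mug and jar moved under 15 mm (contact force between the fingers and dish above 1 N and z of dish_lip in the frame of mug_mouth between 0.012 and 0.1 m and horizontal distance between dish_lip and mug_mouth below 0.025 m and angle between the x axis of dish and the y axis of board, either way round below 0.26 rad and angle between dish's own z axis and vertical below 0.07 rad and distance between tea_ball and dish_middle below 0.01 m and linear speed of dish below 0.02 m/s and angular speed of dish below 0.15 rad/s and contact force between dish and mug below 0.05 N and contact force between dish and honey below 0.05 N and contact force between dish and board below 0.05 N and contact force between the fingers and tea_ball below 0.05 N and angle between mug's own z axis and vertical below 0.08 rad and distance of each of mug, honey from where it was at the start of the episode below 0.015 m); the arm keeps its last pose, push and grip.
It fails at once if the ball rolled away from the middle of the dish (more than 22 mm) (distance between tea_ball and dish_middle above 0.022 m).
It fails at once if the dish was tilted by more than 10 degrees (angle between dish's own z axis and vertical above 0.175 rad).
It fails at once if the fingers touched the ball (contact force between the fingers and tea_ball above 0.3 N).
It fails at once if the mug was knocked or shifted (distance of mug from where it was at the start of the episode above 0.02 m or angle between mug's own z axis and vertical above 0.2 rad).
It fails at once if the honey jar was knocked or shifted (distance of honey from where it was at the start of the episode above 0.02 m or angle between honey's own z axis and vertical above 0.2 rad).
It also fails if it takes over 48 s, if anything falls off the work surface, if the arm or the gripper's body presses on something with over 40 N, if the wrist force passes 120 N, or if a joint passes its speed limit or range.

## Robot

A 6-joint arm with a two-finger parallel gripper is mounted at the origin on a cart in front of the work surface, level with it; the furniture and walls round the work are solid. World frame = base frame: x ahead of the robot, y to its left, z up, the work surface at z = 0. Lengths are in m, angles in degrees, forces in N, time in s.
With the tool pointing down it reaches from about 0.3 to 0.75 m from the base axis. Payload 8.5 kg.
Tool frame: the origin (TCP) lies at the very end of the fingers, on their centre line; the grasp point (between the pads) lies 19 mm behind it; z points along the fingers, y is the line along which they close (so a half turn about z gives the same grasp; the last joint's range is limited). The gripper opens to 85 mm and grips with 20 to 120 N. Pads are 22 mm wide; open, the fingers measure 114 mm over their backs; the gripper's body (76 mm by 85 mm) begins 54 mm behind the grasp point. The pads swing forward as they close: fully open they stand 13 mm farther back than shut.
Start: joints at [-82.007, 21.807, 74.336, -0, 83.858, -12.336], TCP at [0.191, -0.516, 0.231] pointing down, gripper open.
Joint ranges: [-178.18, 178.18], [-50.72, 133.34], [12.68, 142.11], [-81.47, 261.47], [9.98, 163.14], [-165.26, 165.26]. Speed limits (degrees/s): [136.94, 136.94, 180, 180, 180, 180].

## Interface

Orientations are given as a 3x3 rotation matrix whose columns are the frame's x, y, z axes.
In Python, from rig import env gives the robot as it stands.
- The arm moves only by the tool move_arm, never from a script. Its argument "plan" is a list of rows, each a list of 7 numbers: the turn, a rotation vector about the tool's x, y, z in degrees, then the shift along the tool's x, y, z in cm, then the gripper command: -1 is shut, 1 is fully open, values between are in proportion. In form: [[ax, ay, az, tx, ty, tz, jaw], ...]. A call has 1 to 5 rows; each row is the pose to reach, as a shift and turn from the pose commanded when the call began, along the tool's axes at that moment; what a row does not reach only later rows make up. A row lasts 1/10 s, in which the tool goes at most 50 mm and 8.59 degrees, less where a joint would pass 70% of its speed; a pose out of reach is approached as far as the arm can. A call with a gripper value outside its range is refused whole. The fingers move at their own pace and stop on an object; "squeeze" is the grip in N (left out, the last holds). Time passes only in rows, so rows that repeat a pose let the fingers close. It gives the time, the measured TCP pose, the force, the opening and the grip force at its end, in the units of the state.
- env.observe(): the state, without advancing time (a new reading comes with each control period).
- env.get_image(name): name is "side" or "top" or "wrist"; returns a dict with "color" (384x512x3 uint8, red, green, blue), "fov_y" (degrees; the focal length in pixels is half the picture's height over the tangent of half this angle, whatever the lens; pixels are square), "cx", "cy" (the principal point, pixels), "distortion" ([k1, k2, p1, p2, k3] as OpenCV has them; the pictures are not rectified), "R" (3x3) and "t" (3): a world point X has camera coordinates R X + t. Camera axes: x right, y down, z forward; pixel columns grow to the right and rows downward; lengths in m; the calibration is good to about 2 mm. A picture is of the moment at which its call begins. There is no depth.
- env.close_job(): hands the job in; it is judged then, once.
Trained networks look in a picture, given as the dict that the camera call returned (one of the last four; its "shot" number tells which), for a name from the list of things; names that differ only in an ending like _2 or _b are one class to them, and where a whole thing is asked for, a point or a joint stands for the part that bears it (a point fixed in the world has none). Each returns a list of dicts, best first, with "conf" (0 to 1); they miss things now and then, are a little off and sometimes report something else, mostly with a low value. They report only what shows in the picture. A call takes as long as a camera call.
- env.outline_of(target, picture): "mask" (384x512 bool, what is visible of it) and "bbox" ([centre column, centre row, width, height] in pixels, round what is visible of it).
- env.tip_of(target, picture): "pixel" ([column, row] in pixels: a listed point, or the origin of a listed thing).
The state is a dict: "time_s": time; "q": joint angles; "qvel": joint speeds; "joint_efforts": joint torques, N m; "position": TCP position; "tool_rot": TCP orientation; "ft_force": force on the tool from outside, world axes, zero at the start; "wrist_torque": the same for the moment, N m; "grip_width": finger opening in m; "gripper_force": force on a finger pad.
Only numpy, scipy, OpenCV 4.12 (cv2) and the standard library are available. Lean on these libraries where they do the work, as an engineer would, in place of code of your own. Each camera call takes 0.05 s, during which the arm holds its last target. There are 200 camera calls.

## Working session

There is one attempt and no reset: what is moved stays moved. The work goes in short steps, Python scripts to look and compute and a tool call to move; the robot and the scene stay as the last step left them, time stands still between calls to the robot, and variables do not carry over. Pictures are saved under pics/ and viewed, at most 10 in all, crops included, and the job is handed in when it is done.

Besides the shell and the picture viewer there is one more tool, called after "Emit:" by a JSON object that holds its "api" and its "payload", one argument or row to a line. move_arm: Moves the arm, as the interface text tells. Its arguments: {"type":"object","properties":{"plan":{"type":"array"},"squeeze":{"type":"number"}},"required":["plan"]}

```bash
mkdir -p pics; ls; cat > h.py <<'E'
import numpy as np, cv2
from rig import env
def cam(p):
    f=192/np.tan(np.radians(p["fov_y"])/2)
    return np.array([[f,0,p["cx"]],[0,f,p["cy"]],[0,0,1.]]),np.array(p["distortion"],float),np.array(p["R"]),np.array(p["t"])
def ray(p,px):
    K,d,R,t=cam(p)
    u=cv2.undistortPoints(np.array([[px]],float),K,d)[0,0]
    v=R.T@np.array([u[0],u[1],1]); return -R.T@t, v/np.linalg.norm(v)
def at_z(p,px,z):
    o,v=ray(p,px); return o+v*(z-o[2])/v[2]
def tri(obs):
    A=np.zeros((3,3));b=np.zeros(3);rs=[ray(p,x) for p,x in obs]
    for o,v in rs:
        M=np.eye(3)-np.outer(v,v);A+=M;b+=M@o
    X=np.linalg.solve(A,b)
    return X,[np.linalg.norm((np.eye(3)-np.outer(v,v))@(X-o)) for o,v in rs]
def proj(p,X):
    K,d,R,t=cam(p); return cv2.projectPoints(np.atleast_2d(np.array(X,float)),cv2.Rodrigues(R)[0],t,K,d)[0][:,0]
E
cat > m.py <<'E'
from h import *
import sys
np.set_printoptions(precision=4,suppress=True)
P={n:env.get_image(n) for n in ("side","top")}
for n in P: cv2.imwrite(f"pics/{n}{sys.argv[1]}.png",P[n]["color"][:,:,::-1])
for k,z in dict(dish_grip=.1,dish_lip=.031,dish_middle=.038,dish=.012,tea_ball=.038,mug_mouth=.107,mug=.012,honey_mid=.06,honey=.012,board=0).items():
    o=[]
    for n in P:
        r=env.tip_of(k,P[n])
        for c in r[:1]:
            print(k,n,np.round(c["pixel"],1),round(c["conf"],2),at_z(P[n],c["pixel"],z)); o.append((P[n],c["pixel"]))
    if len(o)==2: X,e=tri(o);print("   tri",X,np.round(e[0],4))
s=env.observe();print(s["time_s"],s["position"],s["tool_rot"],s["grip_width"],s["ft_force"])
E
python3 m.py 0
```

```text
pics
dish_grip side [262.2 176.3] 0.74 [0.5253 0.0542 0.1   ]
dish_grip top [237.9 172.4] 0.6 [0.5284 0.0619 0.1   ]
   tri [0.5279 0.0623 0.0943] 0.001
dish_lip side [213.7 206.2] 0.95 [0.4322 0.0707 0.031 ]
dish_lip top [236.5 214. ] 0.96 [0.4387 0.0663 0.031 ]
   tri [0.4353 0.0664 0.0341] 0.0034
dish_middle side [257.  201.7] 0.8 [0.5159 0.0592 0.038 ]
dish_middle top [242.4 179.1] 0.98 [0.5188 0.0536 0.038 ]
   tri [0.5167 0.0537 0.0422] 0.0018
dish side [260.1 211.4] 0.96 [0.5222 0.0602 0.012 ]
dish top [236.9 181.3] 0.79 [0.5155 0.0671 0.012 ]
   tri [0.5196 0.0668 0.0067] 0.0038
tea_ball side [256.4 202.2] 0.74 [0.5145 0.0578 0.038 ]
tea_ball top [241.2 181.3] 0.67 [0.5137 0.0563 0.038 ]
   tri [0.5139 0.0562 0.0393] 0.0003
mug_mouth side [278.1 237.4] 0.91 [ 0.5146 -0.1238  0.107 ]
mug_mouth top [319.9 177.3] 0.78 [ 0.5194 -0.1139  0.107 ]
   tri [ 0.5184 -0.1149  0.0987] 0.0016
mug side [282.9 276.6] 0.79 [ 0.526  -0.1182  0.012 ]
mug top [311.7 177.8] 0.88 [ 0.5258 -0.1091  0.012 ]
   tri [ 0.5273 -0.1104  0.0034] 0.0008
honey_mid side [253.2 153.7] 0.64 [0.5346 0.1993 0.06  ]
honey_mid top [182.2 170.3] 0.74 [0.5355 0.189  0.06  ]
   tri [0.5337 0.188  0.0671] 0.0011
honey side [251.5 173.7] 0.57 [0.5292 0.1941 0.012 ]
honey top [180.3 170.7] 0.88 [0.5391 0.2015 0.012 ]
   tri [0.5352 0.203  0.0059] 0.0045
1.1 [ 0.1911 -0.5157  0.2313] [[ 0.9377  0.3474 -0.    ]
 [ 0.3474 -0.9377  0.    ]
 [-0.     -0.     -1.    ]] 0.08510810145431603 [ 0.5643  0.7032 -0.2808]
```

View pics/top0.png

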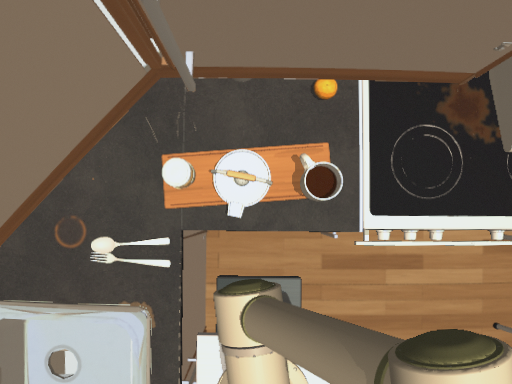

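View pics/side0.png

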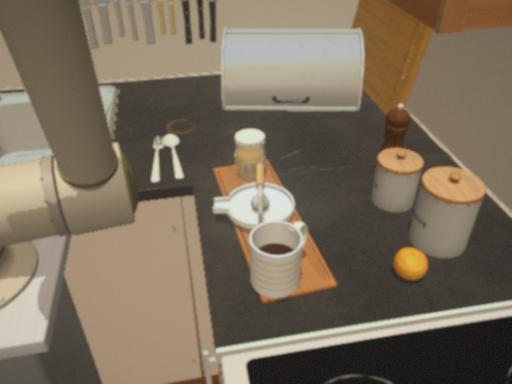

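Top view: the grip bar runs (212,171)–(272,184), the lip tip is at (235,213), the mug is at (322,181) and the honey jar at (178,173). The side view agrees, with the mug at the near end (−y). I'll move above the grip and then refine with the wrist camera.

Emit:
{"api": "move_arm", "payload": {
  "plan": [
    [0,0,0,3.4,-2.8,0,1],
    [0,0,0,6.8,-5.7,0,1],
    [0,0,0,10.2,-8.5,0,1],
    [0,0,0,13.6,-11.3,0,1],
    [0,0,0,17,-14.2,0,1]
  ]
}}

```text
time_s: 1.6
position: [0.3017, -0.322, 0.2315]
tool_rot: [[0.938, 0.347, 0.0], [0.347, -0.938, -0.0], [0.0, 0.0, -1.0]]
ft_force: [0.5, -0.1, 0.0]
grip_width: 0.0854
gripper_force: 0.0
```

Emit:
{"api": "move_arm", "payload": {
  "plan": [
    [0,0,0,3.4,-2.8,0,1],
    [0,0,0,6.8,-5.7,0,1],
    [0,0,0,10.2,-8.5,0,1],
    [0,0,0,13.6,-11.3,0,1],
    [0,0,0,17,-14.2,0,1]
  ]
}}

```text
time_s: 2.1
position: [0.4119, -0.1297, 0.2316]
tool_rot: [[0.938, 0.347, 0.001], [0.347, -0.938, -0.0], [0.0, 0.001, -1.0]]
ft_force: [0.6, -0.5, 0.4]
grip_width: 0.0851
gripper_force: 0.0
```

Emit:
{"api": "move_arm", "payload": {
  "plan": [
    [0,0,-8,3.4,-2.8,0,1],
    [0,0,-16,6.8,-5.7,0,1],
    [0,0,-24,10.2,-8.5,0,1],
    [0,0,-32,13.6,-11.3,0,1],
    [0,0,-40,17,-14.2,0,1]
  ]
}}

```text
time_s: 2.6
position: [0.522, 0.0627, 0.2314]
tool_rot: [[0.49, 0.872, 0.0], [0.872, -0.49, -0.0], [0.0, 0.0, -1.0]]
ft_force: [0.9, -0.1, 0.9]
grip_width: 0.0852
gripper_force: 0.0
```

Emit:
{"api": "move_arm", "payload": {
  "plan": [
    [0,0,-6,0,0,0,1],
    [0,0,-12,0,0,0,1],
    [0,0,-18,0,0,0,1],
    [0,0,-18,0,0,0,1],
    [0,0,-18,0,0,0,1]
  ]
}}

```text
time_s: 3.1
position: [0.5213, 0.0609, 0.2314]
tool_rot: [[0.205, 0.979, 0.0], [0.979, -0.205, -0.0], [-0.0, 0.0, -1.0]]
ft_force: [0.2, -0.8, 0.6]
grip_width: 0.0856
gripper_force: 0.0
```

```bash
cat > w.py <<'E'
from h import *
import sys
np.set_printoptions(precision=4,suppress=True)
p=env.get_image("wrist"); cv2.imwrite(f"pics/w{sys.argv[1]}.png",p["color"][:,:,::-1])
for k,z in dict(dish_grip=.1,dish_lip=.031,dish_middle=.038,dish=.012,tea_ball=.038,mug_mouth=.107,honey_mid=.06).items():
    for c in env.tip_of(k,p)[:1]: print(k,np.round(c["pixel"],1),round(c["conf"],2),at_z(p,c["pixel"],z))
print("cam",-np.array(p["R"]).T@np.array(p["t"]),proj(p,[[.52,.061,.1]]))
E
python3 w.py 1
```

```text
dish_grip [253.7 179.6] 0.85 [0.5212 0.0551 0.1   ]
dish_lip [176.7 162.7] 0.88 [0.4319 0.0728 0.031 ]
dish_middle [253.8 166.8] 0.75 [0.5208 0.0509 0.038 ]
tea_ball [250.1 165.8] 0.58 [0.5168 0.053  0.038 ]
mug_mouth [275.9 328.7] 0.68 [ 0.5101 -0.1244  0.107 ]
cam [0.5377 0.1417 0.3754] [[251.2284 174.1297]]
```

View pics/w1.png

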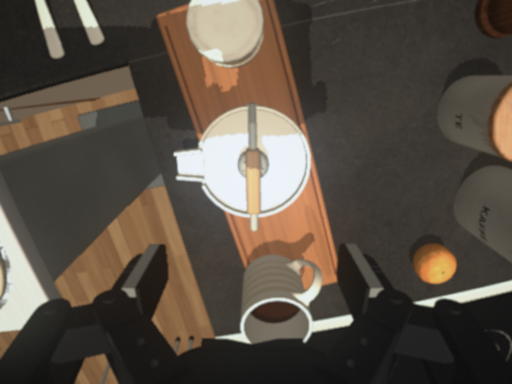

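Wrist view: the dish circle is centred near (255,161), the lip tip is at (176,164), the grip runs along column ~253 over rows ~150–212, and the mug rim is centred near (277,318). I'll overlay a model to check this.

```bash
cat > fit.py <<'E'
from h import *
from scipy.optimize import minimize
np.set_printoptions(precision=4,suppress=True)
P={n:env.get_image(n) for n in ("wrist","top","side")}
a=np.linspace(0,2*np.pi,60)
def dishpts(x,y,th):
    c,s=np.cos(th),np.sin(th);R=np.array([[c,-s],[s,c]])
    def T(l):l=np.array(l,float);return np.c_[l[:,:2]@R.T+[x,y],l[:,2]+.012]
    return T(np.c_[.066*np.cos(a),.066*np.sin(a),0*a+.029]),T([[.06,.015,.019],[.09,.015,.019],[.09,-.015,.019],[.06,-.015,.019]]),T([[sx*.007,sy*.032,.098] for sx,sy in((1,1),(1,-1),(-1,-1),(-1,1))]),T([[0,-.066,.029],[0,.066,.029]])
def sil(p,parts):
    m=np.zeros((384,512),np.uint8)
    for q in parts: cv2.fillConvexPoly(m,cv2.convexHull((proj(p,q)*16).round().astype(np.int32)),1,shift=4)
    return m>0
M={}
for k in("dish","mug","honey","board"):
  for n,p in P.items():
    r=env.outline_of(k,p)
    if r: M[k,n]=r[0]["mask"];print(k,n,round(r[0]["conf"],2),r[0]["mask"].sum())
def cost(v,k,f):
    c=0
    for n in P:
        if (k,n) in M: s=sil(P[n],f(v));m=M[k,n];c+=1-(s&m).sum()/max(1,(s|m).sum())
    return c
def cyl(r,h,rt=None): return lambda v:[np.r_[np.c_[v[0]+r*np.cos(a),v[1]+r*np.sin(a),0*a+.012],np.c_[v[0]+r*np.cos(a),v[1]+r*np.sin(a),0*a+.012+h]]]
def dfull(v):
    x,y,t=v;rim,lip,grip,_=dishpts(x,y,t);base=rim.copy();base[:,2]=.02;base[:,:2]=[x,y]+.8*(rim[:,:2]-[x,y]);g2=grip.copy();g2[:,2]-=.02
    return [np.r_[rim,base],lip,np.r_[grip,g2]]
def mugf(v):
    body=cyl(.042,.095)(v)[0];c,s=np.cos(v[2]),np.sin(v[2])
    h=np.array([[v[0]+d*c,v[1]+d*s,z] for d in(.03,.075) for z in(.035,.085)])
    return [body,h]
def opt(k,f,x0,st):
    sx=np.array([np.array(x0)]+[np.array(x0)+np.eye(len(x0))[i]*st[i] for i in range(len(x0))])
    r=minimize(cost,x0,args=(k,f),method="Nelder-Mead",options=dict(initial_simplex=sx,xatol=1e-4,fatol=1e-4));print(k,r.x,round(r.fun,3));return r.x
d=opt("dish",dfull,[.521,.06,np.radians(168)],[.01,.01,.15]);print("lip deg",np.degrees(d[2]))
m=opt("mug",mugf,[.515,-.118,.3],[.01,.01,.4]);opt("honey",cyl(.032,.097),[.535,.195],[.01,.01])
bf=lambda v:[np.array([[v[0]+X*np.cos(v[2])-Y*np.sin(v[2]),v[1]+X*np.sin(v[2])+Y*np.cos(v[2]),.012] for X,Y in((.065,.2),(.065,-.2),(-.065,-.2),(-.065,.2))])]
mm=M.get(("board","top"))
if mm is not None:
    for n in("side","wrist"):M.pop(("board",n),None)
    for k in("dish","mug","honey"):
        if (k,"top") in M: mm=mm|M[k,"top"]
    M["board","top"]=mm;b=opt("board",bf,[.525,.03,.07],[.01,.01,.1]);print("board deg",np.degrees(b[2]))
print("mug - dish dir deg",np.degrees(np.arctan2(m[1]-d[1],m[0]-d[0])))
img=P["wrist"]["color"][:,:,::-1].copy()
for q in list(dishpts(*d)):cv2.polylines(img,[proj(P["wrist"],q).round().astype(np.int32)],True,(0,0,255),1)
q=np.c_[m[0]+.042*np.cos(a),m[1]+.042*np.sin(a),0*a+.107];cv2.polylines(img,[proj(P["wrist"],q).round().astype(np.int32)],True,(0,255,0),1)
i2=P["top"]["color"][:,:,::-1].copy()
for z in list(dishpts(*d))+[q]:cv2.polylines(i2,[proj(P["top"],z).round().astype(np.int32)],True,(0,0,255),1)
i3=np.hstack([cv2.resize(img[90:350,150:350],(400,520)),cv2.resize(i2[120:250,150:250+0],(400,520)) ])
cv2.imwrite("pics/fit.png",i3)
E
python3 fit.py
```

```text
dish wrist 0.91 10580
dish top 0.93 620
dish side 0.85 2734
mug wrist 0.83 5600
mug top 0.79 1419
mug side 0.66 3744
honey wrist 0.59 4427
honey top 0.47 121
honey side 0.63 1270
board wrist 0.94 15180
board top 0.78 2257
board side 0.87 2813
dish [0.5206 0.0548 2.9721] 1.002
lip deg 170.2909020823277
mug [ 0.5136 -0.1186  0.5928] 0.409
honey [0.5256 0.1946] 1.113
board [0.5123 0.0226 0.2065] 0.572
board deg 11.833915392096936
mug - dish dir deg -92.31925516829232
```

View pics/fit.png

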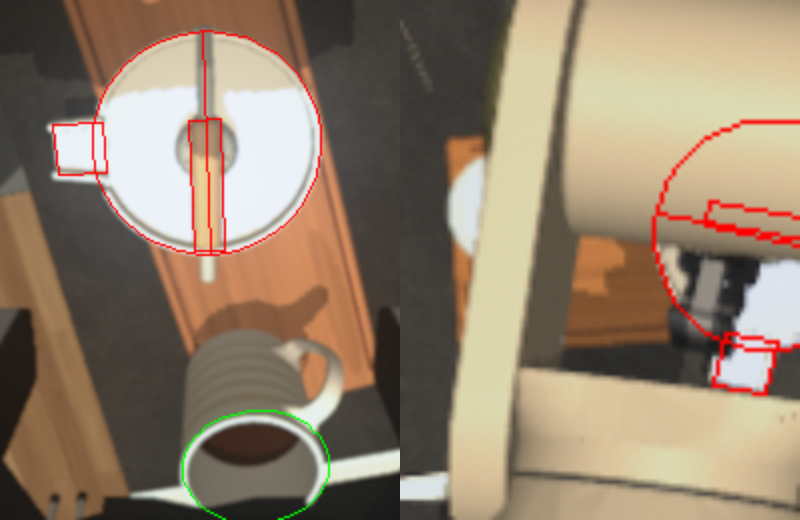

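```bash
cat > ov.py <<'E'
from h import *
np.set_printoptions(precision=4,suppress=True)
src=open("fit.py").read(); pre=src[src.index("a=np.linspace"):src.index("def sil")]; exec(pre)
d=(.5206,.0548,np.radians(168.5)); m=(.5136,-.118)
out=[]
for n,(r0,r1,c0,c1) in dict(top=(120,240,150,350),side=(120,310,190,340)).items():
    p=env.get_image(n);i=cv2.imread(f"pics/{n}0.png");S=4
    big=cv2.resize(i,None,fx=S,fy=S,interpolation=cv2.INTER_CUBIC)
    q=np.c_[m[0]+.042*np.cos(a),m[1]+.042*np.sin(a),0*a+.107]
    for z in list(dishpts(*d))+[q]:cv2.polylines(big,[((proj(p,z)+.5)*S).round().astype(np.int32)],True,(0,0,255),1)
    out.append(big[r0*S:r1*S,c0*S:c1*S])
    if n=="top":
        for A,B in(((163,155),(328,143)),((165,208),(330,195))):
            u=at_z(p,B,.012)-at_z(p,A,.012);print("board toward mug",np.degrees(np.arctan2(u[1],u[0])),np.linalg.norm(u))
cv2.imwrite("pics/ovt.png",out[0]);cv2.imwrite("pics/ovs.png",cv2.resize(out[1],None,fx=.78,fy=.78))
E
python3 ov.py
```

```text
board toward mug -85.16546764618272 0.39288570413864393
board toward mug -84.81434478604811 0.3900563096636143
```

View pics/ovt.png

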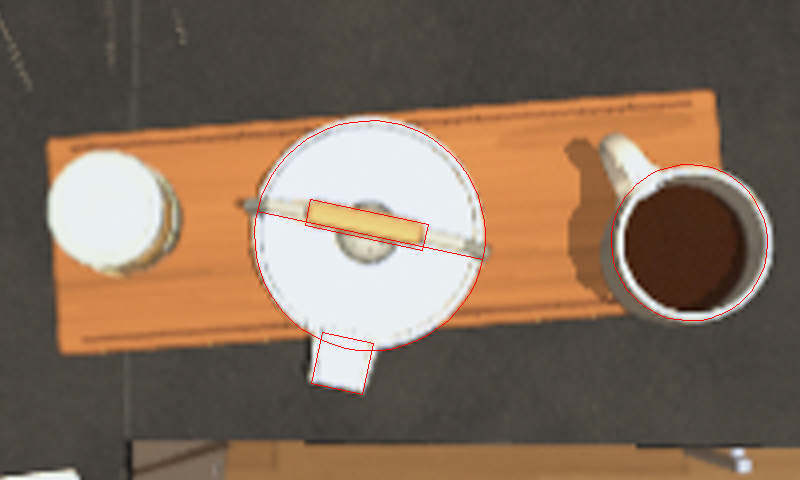

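View pics/ovs.png

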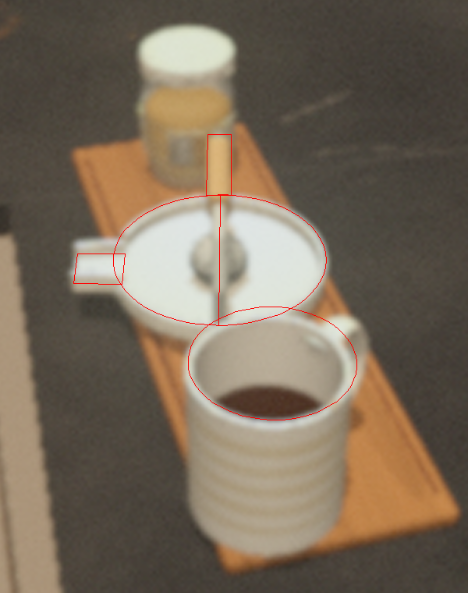

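The overlay fits in all views (dish at 0.521, 0.055 with the lip at 169°; mug at 0.513, −0.119; board direction −85°). I'll descend and partly close the fingers.

Emit:
{"api": "move_arm", "payload": {
  "plan": [
    [0,0,0,-0.6,0.1,2.5,1],
    [0,0,0,-0.6,0.1,5.5,1],
    [0,0,0,-0.6,0.1,8.5,1],
    [0,0,0,-0.6,0.1,11,1],
    [0,0,0,-0.6,0.1,12.5,1]
  ]
}}

```text
time_s: 4.85
position: [0.5204, 0.0549, 0.1045]
tool_rot: [[0.202, 0.979, -0.002], [0.979, -0.202, 0.0], [-0.0, -0.002, -1.0]]
ft_force: [1.2, -0.1, 1.1]
grip_width: 0.0851
gripper_force: 0.0
```

Emit:
{"api": "move_arm", "payload": {
  "plan": [
    [0,0,0,0,0,1.2,0.5],
    [0,0,0,0,0,2.0,0],
    [0,0,0,0,0,2.4,-0.3],
    [0,0,0,0,0,2.4,-0.4],
    [0,0,0,0,0,2.4,-0.4]
  ],
  "squeeze": 60
}}

```text
time_s: 5.35
position: [0.5214, 0.0548, 0.0828]
tool_rot: [[0.202, 0.979, 0.001], [0.979, -0.202, -0.0], [0.0, 0.001, -1.0]]
ft_force: [0.9, -0.1, 0.9]
grip_width: 0.0257
gripper_force: 0.0
```

```bash
python3 w.py 2; python3 -c "
from h import *
s=env.observe();print(s['position'],s['grip_width'],s['ft_force'],s['q'])
i=cv2.imread('pics/w2.png');cv2.imwrite('pics/w2c.png',cv2.resize(i[100:384,120:400],None,fx=2,fy=2))"
```

```text
dish_grip [248.1 262. ] 0.93 [0.5188 0.0548 0.1   ]
dish_lip [125.9 210.2] 0.67 [0.4314 0.0701 0.031 ]
dish [250.3 194.8] 0.63 [0.5199 0.0567 0.012 ]
tea_ball [249.9 212.5] 0.76 [0.5191 0.0536 0.038 ]
cam [0.5374 0.1357 0.2269] [[247.8348 250.7516]]
[0.5211169  0.05480886 0.08245996] 0.025741383724736284 [ 0.06609618 -0.60362716 -0.37015635] [-6.95365819e+00  2.84584160e+01  9.10302817e+01 -1.14783608e-03
  6.04988367e+01  4.71876360e+00]
```

View pics/w2c.png

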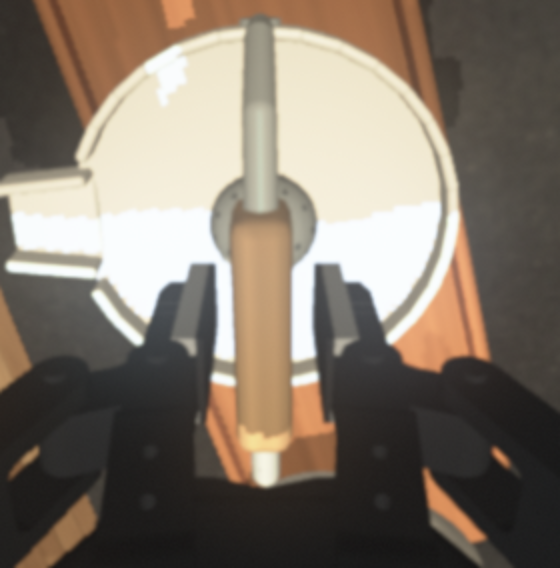

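The grip is centred between the pads (bar at column 263, pads at 213 and 316 in the crop), and the ball is well below. I'll close slowly.

Emit:
{"api": "move_arm", "payload": {
  "plan": [
    [0,0,0,0,0,0,-0.5],
    [0,0,0,0,0,0,-0.6],
    [0,0,0,0,0,0,-0.66],
    [0,0,0,0,0,0,-0.7],
    [0,0,0,0,0,0,-0.75]
  ],
  "squeeze": 60
}}

```text
time_s: 6.25
position: [0.521, 0.0549, 0.0825]
tool_rot: [[0.202, 0.979, -0.0], [0.979, -0.202, 0.0], [0.0, -0.0, -1.0]]
ft_force: [-1.5, -0.6, 2.4]
grip_width: 0.0131
gripper_force: 58.9
```

Emit:
{"api": "move_arm", "payload": {
  "plan": [
    [0,0,0,0,0,0,-0.85],
    [0,0,0,0,0,0,-1],
    [0,0,0,0,0,0,-1],
    [0,0,0,0,0,0,-1],
    [0,0,0,0,0,0,-1]
  ],
  "squeeze": 60
}}

```text
time_s: 6.75
position: [0.521, 0.0549, 0.0824]
tool_rot: [[0.202, 0.979, -0.0], [0.979, -0.202, 0.0], [-0.0, -0.0, -1.0]]
ft_force: [-2.3, -0.1, 5.4]
grip_width: 0.013
gripper_force: 59.2
```

Gripped. I'll lift gently.

Emit:
{"api": "move_arm", "payload": {
  "plan": [
    [0,0,0,0,0,-0.1,-1],
    [0,0,0,0,0,-0.3,-1],
    [0,0,0,0,0,-0.6,-1],
    [0,0,0,0,0,-1.0,-1],
    [0,0,0,0,0,-1.5,-1]
  ]
}}

```text
time_s: 7.25
position: [0.521, 0.0548, 0.0975]
tool_rot: [[0.202, 0.979, -0.0], [0.979, -0.202, 0.0], [-0.0, -0.0, -1.0]]
ft_force: [0.2, -0.0, -3.4]
grip_width: 0.0131
gripper_force: 58.5
```

Emit:
{"api": "move_arm", "payload": {
  "plan": [
    [0,0,0,0,0,-0.6,-1],
    [0,0,0,0,0,-1.2,-1],
    [0,0,0,0,0,-1.8,-1],
    [0,0,0,0,0,-2.3,-1],
    [0,0,0,0,0,-2.5,-1]
  ]
}}

```text
time_s: 7.75
position: [0.5213, 0.0548, 0.123]
tool_rot: [[0.202, 0.979, 0.001], [0.979, -0.202, -0.0], [0.0, 0.001, -1.0]]
ft_force: [-0.3, -0.1, -5.1]
grip_width: 0.0129
gripper_force: 58.5
```

```bash
cat > chk.py <<'E'
from h import *
import sys
np.set_printoptions(precision=4,suppress=True)
s=env.observe();o=np.array(s["position"]);dz=o[2]+.018
print(s["time_s"],o,s["ft_force"],s["grip_width"])
P={n:env.get_image(n) for n in("side","top","wrist")}
for n,p in P.items(): cv2.imwrite(f"pics/{n}{sys.argv[1]}.png",p["color"][:,:,::-1])
for k in("tea_ball","dish_middle","dish_lip","dish_grip","mug_mouth"):
    ob=[]
    for n,p in P.items():
        r=env.tip_of(k,p)
        if r: 
            z={"dish_lip":dz-.069,"dish_grip":dz,"mug_mouth":.107}.get(k,dz-.062)
            print(k,n,round(r[0]["conf"],2),at_z(p,r[0]["pixel"],z)); r[0]["conf"]>.5 and ob.append((p,r[0]["pixel"]))
    if len(ob)>1: X,e=tri(ob);print("    ",X,np.round(e,4),"exp z",round(z,4))
E
python3 chk.py 3
```

```text
7.75 [0.5213 0.0548 0.123 ] [-0.2702 -0.0854 -5.0964] 0.012931797764649991
tea_ball side 0.6 [0.518  0.0474 0.079 ]
dish_middle side 0.71 [0.5164 0.0582 0.079 ]
dish_middle top 0.82 [0.5176 0.055  0.079 ]
     [0.5166 0.0551 0.0813] [0.0008 0.0008] exp z 0.079
dish_lip side 0.72 [0.4368 0.0694 0.072 ]
dish_lip wrist 0.55 [0.432  0.0721 0.072 ]
     [0.4347 0.0715 0.0719] [0.0025 0.0025] exp z 0.072
dish_grip side 0.62 [0.5218 0.0467 0.141 ]
dish_grip wrist 0.92 [0.5201 0.0536 0.141 ]
     [0.5212 0.0514 0.1381] [0.0015 0.0015] exp z 0.141
mug_mouth side 0.88 [ 0.5136 -0.1252  0.107 ]
mug_mouth top 0.74 [ 0.5147 -0.1225  0.107 ]
     [ 0.5146 -0.1228  0.1047] [0.0004 0.0004] exp z 0.107
```

View pics/side3.png

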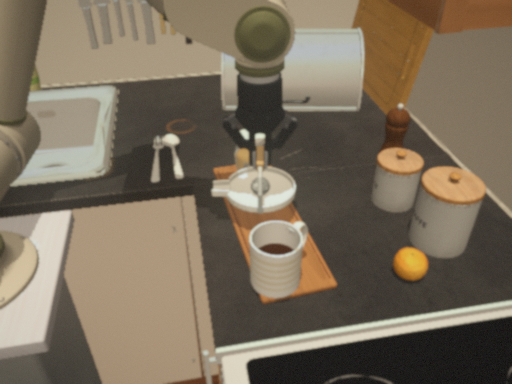

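The dish is held level at (255,185) with the ball in the middle. I'll raise it to pouring height and begin the turn.

Emit:
{"api": "move_arm", "payload": {
  "plan": [
    [0,0,0,0,0,-0.3,-1],
    [0,0,0,0,0,-0.8,-1],
    [0,0,-1,0,0,-1.6,-1],
    [0,0,-3,0,0,-2.4,-1],
    [0,0,-6,0,0,-3.2,-1]
  ]
}}

```text
time_s: 9.15
position: [0.5212, 0.0548, 0.1553]
tool_rot: [[0.096, 0.995, 0.001], [0.995, -0.096, -0.0], [-0.0, 0.001, -1.0]]
ft_force: [-0.6, 0.4, -4.4]
grip_width: 0.0132
gripper_force: 58.5
```

Emit:
{"api": "move_arm", "payload": {
  "plan": [
    [0,0,-4,0,0,-0.8,-1],
    [0,0,-8,0,0,-1.6,-1],
    [0,0,-12,0,0,-2.4,-1],
    [0,0,-16,0,0,-3.2,-1],
    [0,0,-20,0,0,-3.9,-1]
  ]
}}

```text
time_s: 9.65
position: [0.5211, 0.0548, 0.1945]
tool_rot: [[-0.251, 0.968, 0.001], [0.968, 0.251, -0.0], [-0.0, 0.001, -1.0]]
ft_force: [-1.0, -0.0, -4.4]
grip_width: 0.0128
gripper_force: 58.5
```

Emit:
{"api": "move_arm", "payload": {
  "plan": [
    [0,0,-4,0,0,-0.4,-1],
    [0,0,-8,0,0,-0.6,-1],
    [0,0,-12,0,0,-0.7,-1],
    [0,0,-16,0,0,-0.7,-1],
    [0,0,-20,0,0,-0.7,-1]
  ]
}}

```text
time_s: 10.15
position: [0.5211, 0.0549, 0.2011]
tool_rot: [[-0.567, 0.824, 0.001], [0.824, 0.567, -0.0], [-0.0, 0.001, -1.0]]
ft_force: [-0.6, 0.1, -4.5]
grip_width: 0.0129
gripper_force: 58.5
```

Emit:
{"api": "move_arm", "payload": {
  "plan": [
    [0,0,-4,0,0,0,-1],
    [0,0,-8,0,0,0,-1],
    [0,0,-12,0,0,0,-1],
    [0,0,-16,0,0,0,-1],
    [0,0,-20,0,0,0,-1]
  ]
}}

```text
time_s: 10.65
position: [0.5211, 0.0549, 0.201]
tool_rot: [[-0.815, 0.58, 0.001], [0.58, 0.815, -0.0], [-0.001, 0.0, -1.0]]
ft_force: [0.1, -0.0, -3.9]
grip_width: 0.0129
gripper_force: 58.5
```

Emit:
{"api": "move_arm", "payload": {
  "plan": [
    [0,0,-4,0,0,0,-1],
    [0,0,-8,0,0,0,-1],
    [0,0,-12,0,0,0,-1],
    [0,0,-16,0,0,0,-1],
    [0,0,-20,0,0,0,-1]
  ]
}}

```text
time_s: 11.15
position: [0.5211, 0.0548, 0.201]
tool_rot: [[-0.964, 0.267, 0.001], [0.267, 0.964, -0.0], [-0.001, 0.0, -1.0]]
ft_force: [-0.8, -0.5, -4.5]
grip_width: 0.0132
gripper_force: 58.5
```

Emit:
{"api": "move_arm", "payload": {
  "plan": [
    [0,0,-4,0,0,0,-1],
    [0,0,-8,0,0,0,-1],
    [0,0,-12,0,0,0,-1],
    [0,0,-15,0,0,0,-1],
    [0,0,-17,0,0,0,-1]
  ]
}}

```text
time_s: 11.65
position: [0.5211, 0.0549, 0.201]
tool_rot: [[-1.0, -0.026, 0.001], [-0.026, 1.0, -0.0], [-0.001, -0.0, -1.0]]
ft_force: [0.6, -1.4, -5.2]
grip_width: 0.0131
gripper_force: 58.5
```

Emit:
{"api": "move_arm", "payload": {
  "plan": [
    [0,0,-1.5,0,0,0,-1],
    [0,0,-2.5,0,0,0,-1],
    [0,0,-3,0,0,0,-1],
    [0,0,-3,0,0,0,-1],
    [0,0,-3,0,0,0,-1]
  ]
}}

```text
time_s: 12.15
position: [0.5211, 0.0548, 0.2004]
tool_rot: [[-0.997, -0.075, 0.0], [-0.075, 0.997, -0.0], [-0.0, -0.0, -1.0]]
ft_force: [0.0, -0.3, -3.6]
grip_width: 0.013
gripper_force: 58.5
```

```bash
python3 chk.py 4
```

```text
12.15 [0.5211 0.0548 0.2004] [ 0.0482 -0.279  -3.6196] 0.013001268060174043
tea_ball side 0.73 [0.5166 0.0612 0.1564]
tea_ball top 0.64 [0.5147 0.0616 0.1564]
tea_ball wrist 0.9 [0.5202 0.0536 0.1564]
     [0.5162 0.0572 0.1599] [0.001  0.0046 0.0044] exp z 0.1564
dish_middle side 0.79 [0.515  0.0486 0.1564]
dish_middle top 0.95 [0.5238 0.0581 0.1564]
     [0.5207 0.0588 0.15  ] [0.0038 0.0038] exp z 0.1564
dish_lip side 0.67 [ 0.5297 -0.0402  0.1494]
dish_lip top 0.49 [ 0.516  -0.0893  0.1494]
dish_lip wrist 0.82 [ 0.5285 -0.0335  0.1494]
     [ 0.5307 -0.0352  0.1455] [0.0003 0.0003] exp z 0.1494
dish_grip side 0.74 [0.5194 0.0426 0.2184]
dish_grip wrist 0.71 [0.5216 0.0542 0.2184]
     [0.523  0.0541 0.2132] [0.0017 0.0017] exp z 0.2184
mug_mouth side 0.73 [ 0.5149 -0.121   0.107 ]
mug_mouth top 0.87 [ 0.5126 -0.1193  0.107 ]
mug_mouth wrist 0.96 [ 0.5142 -0.1235  0.107 ]
     [ 0.5136 -0.121   0.108 ] [0.0014 0.0022 0.0014] exp z 0.107
```

The turn is done (lip at −85°, in line with the board). The lip needs a shift of (−15, −86) mm; I'll move it slowly, 2.2 cm along tool x and −8.5 cm along tool y.

Emit:
{"api": "move_arm", "payload": {
  "plan": [
    [0,0,0,0.03,-0.1,0,-1],
    [0,0,0,0.08,-0.3,0,-1],
    [0,0,0,0.16,-0.6,0,-1],
    [0,0,0,0.26,-1.0,0,-1],
    [0,0,0,0.38,-1.45,0,-1]
  ]
}}

```text
time_s: 13.55
position: [0.5183, 0.0397, 0.2003]
tool_rot: [[-0.997, -0.075, -0.0], [-0.075, 0.997, -0.0], [0.0, 0.0, -1.0]]
ft_force: [0.2, 0.1, -5.2]
grip_width: 0.013
gripper_force: 58.5
```

Emit:
{"api": "move_arm", "payload": {
  "plan": [
    [0,0,0,0.13,-0.5,0,-1],
    [0,0,0,0.26,-1.0,0,-1],
    [0,0,0,0.39,-1.5,0,-1],
    [0,0,0,0.52,-2.0,0,-1],
    [0,0,0,0.65,-2.5,0,-1]
  ]
}}

```text
time_s: 14.05
position: [0.5137, 0.0142, 0.2003]
tool_rot: [[-0.997, -0.075, 0.0], [-0.075, 0.997, -0.0], [-0.0, -0.0, -1.0]]
ft_force: [-0.3, -0.7, -4.9]
grip_width: 0.013
gripper_force: 58.5
```

Emit:
{"api": "move_arm", "payload": {
  "plan": [
    [0,0,0,0.13,-0.5,0,-1],
    [0,0,0,0.26,-1.0,0,-1],
    [0,0,0,0.39,-1.5,0,-1],
    [0,0,0,0.52,-2.0,0,-1],
    [0,0,0,0.65,-2.5,0,-1]
  ]
}}

```text
time_s: 14.55
position: [0.5091, -0.0112, 0.2003]
tool_rot: [[-0.997, -0.075, -0.0], [-0.075, 0.997, 0.0], [0.0, 0.0, -1.0]]
ft_force: [0.8, 0.0, -4.3]
grip_width: 0.0129
gripper_force: 58.5
```

Emit:
{"api": "move_arm", "payload": {
  "plan": [
    [0,0,0,0.13,-0.5,0,-1],
    [0,0,0,0.25,-0.95,0,-1],
    [0,0,0,0.35,-1.35,0,-1],
    [0,0,0,0.43,-1.65,0,-1],
    [0,0,0,0.48,-1.85,0,-1]
  ]
}}

```text
time_s: 15.05
position: [0.5058, -0.0298, 0.2003]
tool_rot: [[-0.997, -0.075, 0.0], [-0.075, 0.997, 0.0], [-0.0, 0.0, -1.0]]
ft_force: [0.6, 0.1, -3.7]
grip_width: 0.0127
gripper_force: 58.5
```

Emit:
{"api": "move_arm", "payload": {
  "plan": [
    [0,0,0,0.03,-0.1,0,-1],
    [0,0,0,0.04,-0.15,0,-1],
    [0,0,0,0.04,-0.15,0,-1],
    [0,0,0,0.04,-0.15,0,-1],
    [0,0,0,0.04,-0.15,0,-1]
  ]
}}

```text
time_s: 15.55
position: [0.5055, -0.031, 0.2003]
tool_rot: [[-0.997, -0.076, -0.0], [-0.076, 0.997, 0.0], [0.0, 0.0, -1.0]]
ft_force: [-0.4, -0.3, -4.4]
grip_width: 0.0132
gripper_force: 58.5
```

```bash
python3 chk.py 5; python3 -c "
import cv2
a=cv2.imread('pics/side5.png')[100:320,180:380];b=cv2.imread('pics/wrist5.png')
cv2.imwrite('pics/end.png',cv2.hconcat([cv2.resize(a,(349,384)),cv2.resize(b,(450,384))]))"
```

```text
15.55 [ 0.5055 -0.031   0.2003] [-0.3641 -0.2717 -4.4217] 0.013192131403533761
tea_ball side 0.65 [ 0.4998 -0.0329  0.1563]
tea_ball wrist 0.87 [ 0.5069 -0.0324  0.1563]
     [ 0.5027 -0.0329  0.1579] [0.0032 0.0032] exp z 0.1563
dish_middle side 0.81 [ 0.5037 -0.0311  0.1563]
dish_middle top 0.69 [ 0.4997 -0.0311  0.1563]
     [ 0.5017 -0.0314  0.1566] [0.0019 0.0019] exp z 0.1563
dish_lip side 0.86 [ 0.5097 -0.1263  0.1493]
dish_lip wrist 0.73 [ 0.5115 -0.1213  0.1493]
     [ 0.5116 -0.1224  0.1465] [0.0011 0.0011] exp z 0.1493
dish_grip side 0.66 [ 0.5053 -0.033   0.2183]
dish_grip wrist 0.72 [ 0.5062 -0.0306  0.2183]
     [ 0.5062 -0.0306  0.2172] [0.0006 0.0006] exp z 0.2183
mug_mouth side 0.62 [ 0.5157 -0.1167  0.107 ]
mug_mouth wrist 0.92 [ 0.5111 -0.1231  0.107 ]
     [ 0.5123 -0.1219  0.1108] [0.0024 0.0024] exp z 0.107
```

View pics/end.png

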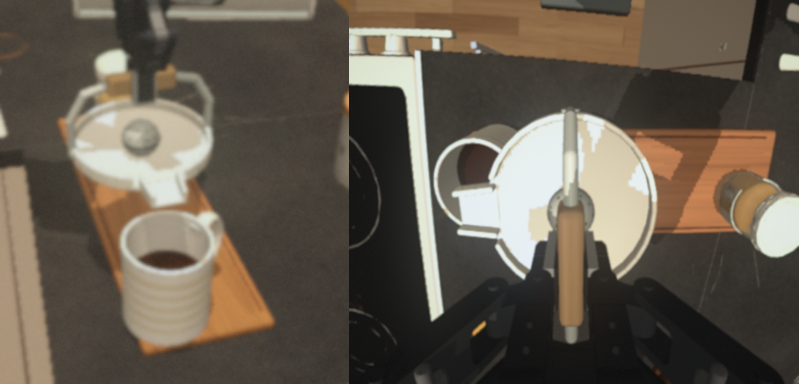

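The lip tip is over the mouth's centre within about 3 mm and ~40 mm above the rim. The dish is level with the ball in its middle, and the mug and jar haven't moved. I'll let it settle briefly and hand in.

Emit:
{"api": "move_arm", "payload": {
  "plan": [
    [0,0,0,0,0,0,-1],
    [0,0,0,0,0,0,-1],
    [0,0,0,0,0,0,-1],
    [0,0,0,0,0,0,-1],
    [0,0,0,0,0,0,-1]
  ]
}}

```text
time_s: 16.95
position: [0.5055, -0.0311, 0.2003]
tool_rot: [[-0.997, -0.075, 0.0], [-0.075, 0.997, -0.0], [-0.0, -0.0, -1.0]]
ft_force: [-0.7, 0.1, -3.5]
grip_width: 0.0133
gripper_force: 58.5
```

```bash
python3 -c "
from rig import env
print(env.close_job())"
```

```text
the job is handed in; nothing more can be done
None
```

I handed the job in at about 17 s with the dish held still and level, the lip tip about 3 mm from the mug mouth's centre and roughly 40 mm above its rim, and the ball in the middle; the hand-in returned no verdict.

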